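# Line up the glaze sample tiles on the ware board

### The job

Line up the four glaze sample tiles on the wooden board in one straight, closed row, glazed faces up: white, yellow, green, blue in that order starting at the end stop, side by side along their long edges with no gaps, each with a short end snug against the long batten and the white one snug against the end stop. The blue tile stands on edge in the little rack: first lay it flat, glazed face up, wholly on the cork mat and let go of it, and only then bring it to the row. Leave the jar, the mug and the bowl where they stand, and let go of everything at the end.

Things in the scene. Friction and masses are not known exactly. Their poses are not given: they have to be found in the camera images.
- board: fixed plywood board, 300 (x) x 420 (y) x 18 mm; origin: centre of underside. Dark wooden strips rise 20 mm above its top: the batten on its far (+x) edge, inner face at x = +130 mm, and the end stop on its left (+y) edge, inner face at y = +190 mm; other edges open. The row starts in their corner and runs along the batten towards -y, the tiles' 90 mm sides along the board's x
- tile_white: white glazed tile, lying on the board, 90 x 56 x 15 mm thick (x, y, z), 160 g or so: bare red clay below, glazed on its upper face; origin at the centre of the bare underside, x along its 90 mm length, y across its 56 mm width, z out of the glazed face
- tile_yellow: yellow glazed tile, lying on the board, 90 x 56 x 15 mm thick (x, y, z), 160 g or so: bare red clay below, glazed on its upper face; origin at the centre of the bare underside, x along its 90 mm length, y across its 56 mm width, z out of the glazed face
- tile_green: green glazed tile, lying on the board, 90 x 56 x 15 mm thick (x, y, z), 160 g or so: bare red clay below, glazed on its upper face; origin at the centre of the bare underside, x along its 90 mm length, y across its 56 mm width, z out of the glazed face
- tile_blue: blue glazed tile, starts standing on one 90 mm edge in the rack (its y axis up, its glazed face towards the rack's +x), 90 x 56 x 15 mm thick (x, y, z), 160 g or so: bare red clay below, glazed on its upper face; origin at the centre of the bare underside, x along its 90 mm length, y across its 56 mm width, z out of the glazed face
- rack: fixed light wooden rack, 60 (x) x 110 (y) mm, 26 mm high, with one slot along its y axis, 18 mm wide, floor 8 mm above the bench; origin at the centre of its underside. The upper 38 mm of the blue tile stand clear above it
- mat: fixed cork mat, 170 (x) x 130 (y) x 6 mm thick, lying on the bench; origin at the centre of its underside
- glaze_jar: bystander: white jar with red label and black lid, 68 mm across, 100 mm tall, origin at the centre of its base
- mug: bystander: blue mug, 80 mm across, 90 mm tall, handle at its +y side, origin at the centre of its base
- bowl: bystander: terracotta bowl, 110 mm across, 50 mm tall, origin at the centre of its base
Things that resemble listed ones, but are neither listed nor needed, are in the scene too. Leave any pink or purple look-alike of the tile_yellow alone.

How it is judged:
On the way:
1. the blue tile lies flat on the cork mat, glazed face up, and is let go (x of tile_blue in the frame of mat between -0.06 and 0.06 m and y of tile_blue in the frame of mat between -0.04 and 0.04 m and z of tile_blue in the frame of mat between 0.002 and 0.01 m and angle between tile_blue's own z axis and vertical below 0.08 rad and contact force between tile_blue and the fingers below 0.05 N), for 0.2 s.
At the end, for the whole second after the job is handed in: White, yellow, green, blue in that order from the end stop, flat on the board, glazed faces up (0.06 rad), at rest; each within 4.5 mm of the batten and square to it within 0.07 rad, white within 4.5 mm of the end stop, gaps between tiles at most 4.5 mm (x of tile_white in the frame of board between 0.0805 and 0.088 m and z of tile_white in the frame of board between 0.014 and 0.023 m and y of tile_white in the frame of board between 0.1575 and 0.166 m and angle between each of tile_white, tile_yellow, tile_green, tile_blue's own z axis and vertical below 0.06 rad and angle between the x axis of each of tile_white, tile_yellow, tile_green, tile_blue and the x axis of board, either way round below 0.07 rad and linear speed of each of tile_white, tile_yellow, tile_green, tile_blue below 0.02 m/s and x of tile_yellow in the frame of board between 0.0805 and 0.088 m and z of tile_yellow in the frame of board between 0.014 and 0.023 m and y of tile_yellow in the frame of board between 0.097 and 0.11 m and horizontal distance between tile_yellow and tile_white below 0.0605 m and x of tile_green in the frame of board between 0.0805 and 0.088 m and z of tile_green in the frame of board between 0.014 and 0.023 m and y of tile_green in the frame of board between 0.0365 and 0.054 m and horizontal distance between tile_green and tile_yellow below 0.0605 m and x of tile_blue in the frame of board between 0.0805 and 0.088 m and z of tile_blue in the frame of board between 0.014 and 0.023 m and y of tile_blue in the frame of board between -0.024 and -0.002 m and horizontal distance between tile_blue and tile_green below 0.0605 m); the robot touches nothing.
It fails at once if the glaze jar is shifted by more than 20 mm or tipped (distance of glaze_jar from where it was at the start of the episode above 0.02 m or angle between glaze_jar's own z axis and vertical above 0.3 rad).
It fails at once if the mug is shifted by more than 20 mm or tipped (distance of mug from where it was at the start of the episode above 0.02 m or angle between mug's own z axis and vertical above 0.3 rad).
It fails at once if the bowl is shifted by more than 20 mm or tipped (distance of bowl from where it was at the start of the episode above 0.02 m or angle between bowl's own z axis and vertical above 0.3 rad).
It also fails if it takes over 72 s, if anything falls off the work surface, if the arm or the gripper's body presses on something with over 40 N, if the wrist force passes 120 N, or if a joint passes its speed limit or range.

### The arm

A 6-joint arm with a two-finger parallel gripper is mounted at the origin on the work surface. World frame = base frame: x ahead of the robot, y to its left, z up, the work surface at z = 0. Lengths are in m, angles in rad, forces in N, time in s.
With the tool pointing down it reaches from about 0.35 to 0.85 m from the base axis. Payload 8.1 kg.
Tool frame: the origin (TCP) lies between the finger pads; the fingertips stand 14 mm ahead of it and the grasp point (between the pads) lies 5 mm behind it; z points along the fingers, y is the line along which they close (so a half turn about z gives the same grasp; the last joint's range is limited). The gripper opens to 85 mm and grips with 20 to 120 N. Pads are 22 mm wide; open, the fingers measure 114 mm over their backs; the gripper's body (76 mm by 85 mm) begins 54 mm behind the grasp point. The pads swing forward as they close: fully open they stand 13 mm farther back than shut.
Start: joints at [1.121, 0.13, 1.488, -0, 1.523, -0.085], TCP at [0.214, 0.561, 0.245] pointing down, gripper open.
Joint ranges: [-2.96, 2.96], [-0.89, 2.26], [0.02, 2.5], [-1.34, 4.48], [0, 2.73], [-2.66, 2.66]. Speed limits (rad/s): [2.39, 2.39, 2.79, 3.14, 3.14, 3.14].

### API

Orientations are given as a unit quaternion [x, y, z, w].
In Python, from workcell import bot, cams, job_done gives the robot as it stands.
- The arm moves only by the shell command python3 -m inch 'ROWS'. ROWS is JSON, a list of rows, each an object with "claw": the closure, from 0 (fully open) to 1 (shut); "translation": the shift along the tool's x, y, z in units of 0.1 m (1.0 is 0.1 m), a list of three; "turn": the turn, a rotation vector about the tool's x, y, z in units of 0.5 rad (1.0 is 0.5 rad), a list of three. A call has exactly 10 rows; each row shifts and turns the commanded pose from where the row before left it, along the tool's axes as they then stand; what a row does not reach is not made up. A row lasts 1/10 s, in which the tool goes at most 50 mm and 8.59 degrees, less where a joint would pass 70% of its speed; a pose out of reach is approached as far as the arm can. A call with a number of a shift or a turn outside -1 to 1 is refused whole. A call with a gripper value outside its range is refused whole. The fingers move at their own pace and stop on an object; the grip force is fixed at half the most. Time passes only in rows, so rows that do not move let the fingers close, or fill a call up. It gives the time, the measured TCP pose, the force, the opening and the grip force at its end, in the units of the state.
- bot.read_state(): the state, without advancing time (a new reading comes with each control period).
- cams.get_image(name): name is "side" or "top" or "wrist"; returns a dict with "pixels" (384x512x3 uint8, blue, green, red), "intrinsics" (3x3 intrinsics, pixels), "origin" and "orientation" of the camera in the world. Camera axes: x right, y down, z forward; pixel columns grow to the right and rows downward; lengths in m; the calibration is good to about 2 mm. The wrist camera is an equidistant fisheye: a pixel r from the principal point sees the ray r / f radians off the axis. A picture is of the moment at which its call begins. There is no depth.
- job_done(): hands the job in; it is judged then, once.
The state is a dict: "time": time; "joint_positions": joint angles; "dq": joint speeds; "tau": joint torques, N m; "position": TCP position; "orientation": TCP orientation; "ft_force": force on the tool from outside, world axes, zero at the start; "torque": the same for the moment, N m; "finger_gap": finger opening in m; "grasp_force": force on a finger pad.
Only numpy, scipy, OpenCV 4.12 (cv2) and the standard library are available. Lean on these libraries where they do the work, as an engineer would, in place of code of your own. Each camera call takes 0.05 s, during which the arm holds its last target. There are 200 camera calls.

## Working session

There is one attempt and no reset: what is moved stays moved. The work goes in short steps, Python scripts to look and compute and a shell command to move; the robot and the scene stay as the last step left them, time stands still between calls to the robot, and variables do not carry over. Pictures are saved under pics/ and viewed, at most 10 in all, crops included, and the job is handed in when it is done.

```bash
mkdir -p pics
cat > h.py <<'E'
import numpy as np, cv2
from scipy.spatial.transform import Rotation as R
from workcell import bot, cams
def grab(n,save=None):
    d=cams.get_image(n); d['pixels']=np.asarray(d['pixels'],np.uint8)
    if save: cv2.imwrite('pics/'+save+'.png',d['pixels'])
    return d
def rays(d,uv,fish=False):
    K=np.array(d['intrinsics']); uv=np.atleast_2d(uv).astype(float)
    a=(uv-[K[0,2],K[1,2]])/[K[0,0],K[1,1]]
    if fish:
        t=np.linalg.norm(a,axis=1,keepdims=True); s=np.where(t>1e-9,np.sin(t)/np.maximum(t,1e-9),1)
        v=np.hstack([a*s,np.cos(t)])
    else: v=np.hstack([a,np.ones((len(a),1))])
    return np.array(d['origin']),R.from_quat(d['orientation']).apply(v)
def onplane(d,uv,z,fish=False):
    o,v=rays(d,uv,fish); return o+v*((z-o[2])/v[:,2])[:,None]
def tri(d1,p1,d2,p2,f1=False,f2=False):
    o1,v1=rays(d1,p1,f1);o2,v2=rays(d2,p2,f2);v1=v1[0];v2=v2[0]
    s=np.linalg.lstsq(np.c_[v1,-v2],o2-o1,rcond=None)[0]
    a=o1+s[0]*v1;b=o2+s[1]*v2; return (a+b)/2,np.linalg.norm(a-b)
E
python3 - <<'E'
from h import *
for n in('top','side','wrist'):
    d=grab(n,n+'0');print(n,np.round(d['intrinsics'],1).tolist(),np.round(d['origin'],3),np.round(d['orientation'],3))
print(bot.read_state())
a=[cv2.imread(f'pics/{n}0.png') for n in('top','side')]
E
```

```text
top [[460.9, 0.0, 252.0], [0.0, 460.9, 187.5], [0.0, 0.0, 1.0]] [ 0.452 -0.003  1.466] [ 0.71  -0.704  0.018 -0.011]
side [[352.8, 0.0, 255.3], [0.0, 352.8, 194.1], [0.0, 0.0, 1.0]] [-0.154 -0.617  0.702] [ 0.808 -0.371  0.183 -0.421]
wrist [[297.3, 0.0, 257.4], [0.0, 297.3, 189.6], [0.0, 0.0, 1.0]] [0.148 0.586 0.374] [0.815 0.562 0.08  0.119]
{'time': 0.15, 'joint_positions': array([ 1.12063750e+00,  1.31013010e-01,  1.48900902e+00,  5.56693058e-06,
        1.52299856e+00, -8.54017061e-02]), 'dq': array([ 0.00126317, -0.00078332, -0.00396123,  0.00159325,  0.0005558 ,
        0.00103804]), 'tau': array([ 7.44746285e-04, -5.70059144e+01, -5.01160777e+01, -1.56951710e-04,
        9.52163071e-03, -6.90773390e-05]), 'position': array([0.21383984, 0.56017893, 0.24448131]), 'orientation': array([ 1.81369282e-01,  9.83414803e-01, -6.87786604e-04, -1.91590840e-04]), 'ft_force': array([ 0.28951254,  0.3133045 , -1.22900922]), 'torque': array([ 0.00450271, -0.00799494,  0.02045228]), 'grasp_force': 0.0, 'finger_gap': 0.08510699045598619}
```

View pics/top0.png

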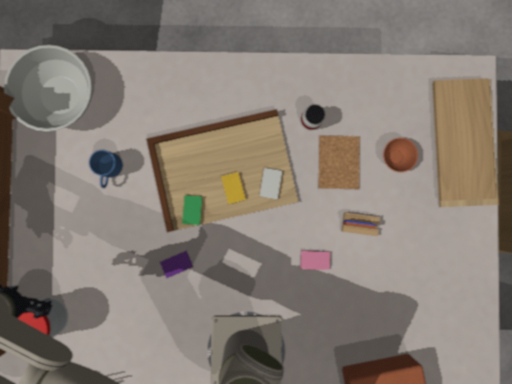

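View pics/side0.png

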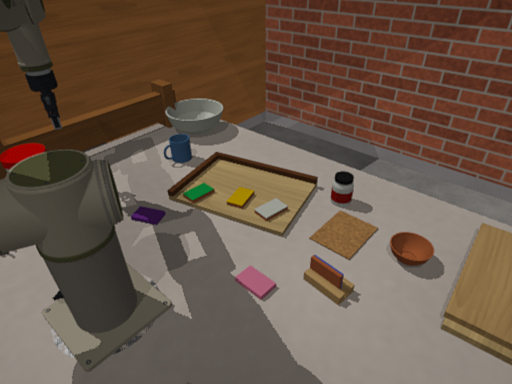

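The top view shows the board spanning about (148,138)–(298,200), with green at (193,210), yellow at (234,188) and white at (271,184). The mat is at (340,162), the rack with blue at (361,223), the jar at (314,116), the mug at (105,163) and the bowl at (401,154). The side view shows blue's bare red face towards the robot at (326,271), so its glaze faces world +x.

```bash
cat > m1.py <<'E'
from h import *
T={'pixels':cv2.imread('pics/top0.png')};S={'pixels':cv2.imread('pics/side0.png')}
T=grab('top');S=grab('side')
def blob(d,near,lo,hi,rad=40):
    h=cv2.cvtColor(d['pixels'],cv2.COLOR_BGR2HSV)
    m=cv2.inRange(h,np.array(lo),np.array(hi)); c=np.zeros_like(m); cv2.circle(c,near,rad,255,-1); m&=c
    n,l,s,ce=cv2.connectedComponentsWithStats(m); i=1+np.argmax(s[1:,4])
    cn=max(cv2.findContours((l==i).astype(np.uint8),cv2.RETR_EXTERNAL,cv2.CHAIN_APPROX_NONE)[0],key=cv2.contourArea)
    return ce[i],cv2.minAreaRect(cn),s[i,4]
C={'green':((45,120,40),(80,255,255),(193,210),(199,192)),'yellow':((20,180,120),(32,255,255),(234,188),(241,197)),
'white':((0,0,135),(180,45,255),(271,184),(271,209)),'mat':((5,90,60),(20,200,220),(340,162),(345,233))}
for k,(lo,hi,pt,ps) in C.items():
    try:
        r=18 if k!='mat' else 40
        a=blob(T,pt,lo,hi,r);b=blob(S,ps,lo,hi,r if k=='mat' else 22)
        P,e=tri(T,a[0],S,b[0]); q=cv2.boxPoints(a[1])
        w=onplane(T,q,.033 if k!='mat' else .006)[:,:2]
        print(k,np.round(a[0],1),a[2],b[2],'tri',P.round(4),round(e,4)); print('  top',onplane(T,a[0],.033 if k!='mat' else .006)[0].round(4),'box',w.round(3).tolist())
    except Exception as ex: print(k,ex)
for d,n,(x0,y0,x1,y1) in((T,'top',(140,100,400,250)),):
    cv2.imwrite('pics/topc.png',cv2.resize(d['pixels'][y0:y1,x0:x1],None,fx=3,fy=3,interpolation=cv2.INTER_CUBIC))
cv2.imwrite('pics/sidec.png',cv2.resize(S['pixels'][145:305,160:390],None,fx=3.4,fy=3.4,interpolation=cv2.INTER_CUBIC))
E
python3 m1.py
```

```text
green [191.9 209.6] 439 269 tri [0.4389 0.1705 0.0324] 0.0024
  top [0.4398 0.1696 0.033 ] box [[0.4, 0.197], [0.484, 0.192], [0.48, 0.142], [0.396, 0.147]]
yellow [233.1 187.5] 379 279 tri [0.5087 0.0434 0.0331] 0.0021
  top [0.5094 0.0427 0.033 ] box [[0.542, 0.076], [0.554, 0.031], [0.477, 0.01], [0.464, 0.054]]
white [270.3 182.9] 547 310 tri [ 0.5241 -0.0725  0.0335] 0.0017
  top [ 0.5247 -0.0732  0.033 ] box [[0.484, -0.037], [0.575, -0.052], [0.566, -0.109], [0.475, -0.094]]
mat [338.7 161.9] 2042 1751 tri [ 0.595  -0.2919  0.0016] 0.0015
  top [ 0.595  -0.2917  0.006 ] box [[0.677, -0.229], [0.679, -0.353], [0.512, -0.353], [0.511, -0.229]]
```

View pics/topc.png

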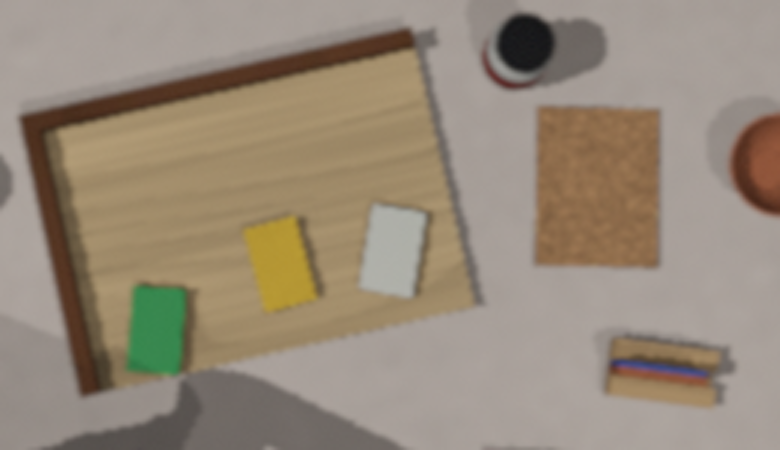

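View pics/sidec.png

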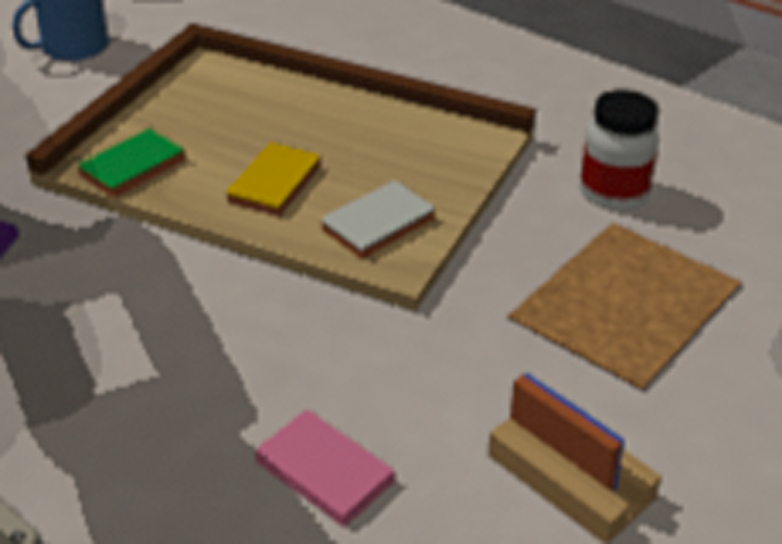

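The crops show batten and end stop as an L at the top-left, with its inner corner at crop pixel (45,128). In the top crop the blue glaze line at (660,368) lies above the red clay line at (660,378), so the glaze faces +x. Next I'll measure the board frame and the rack.

```bash
cat > m2.py <<'E'
from h import *
T=grab('top');S=grab('side')
h=cv2.cvtColor(T['pixels'],cv2.COLOR_BGR2HSV)
m=cv2.inRange(h,np.array((0,100,20)),np.array((18,255,105)));c=np.zeros_like(m);c[95:240,140:300]=255;m&=c
n,l,s,ce=cv2.connectedComponentsWithStats(m);i=1+np.argmax(s[1:,4]);m=(l==i).astype(np.uint8)
ys,xs=np.nonzero(m)
# outer/inner edges
def fit(p,z):
    w=onplane(T,p,z)[:,:2];v=cv2.fitLine(w.astype(np.float32),cv2.DIST_HUBER,0,.001,.001).ravel();return v
col=range(165,272);bo=np.array([(x,ys[xs==x].min()-.5) for x in col]);bi=np.array([(x,ys[(xs==x)].max()+.5) for x in range(190,272)])
row=range(155,222);eo=np.array([(xs[ys==y].min()-.5,y) for y in row]);ei=np.array([(xs[(ys==y)&(xs<185)].max()+.5,y) for y in range(165,222)])
L={}
for k,p in(('bo',bo),('bi',bi),('eo',eo),('ei',ei)):
    L[k]=fit(p,.038);v=L[k];print(k,v.round(4),'ang',np.degrees(np.arctan2(v[1],v[0])).round(2))
def X(a,b):
    t=np.linalg.solve(np.c_[a[:2],-b[:2]],b[2:]-a[2:]);return a[2:]+t[0]*a[:2]
print('outer corner',X(L['bo'],L['eo']),'inner',X(L['bi'],L['ei']))
# blue tile / rack
for d,n,(x0,y0,x1,y1) in((T,'top',(335,205,390,245)),(S,'side',(295,245,360,305))):
    h=cv2.cvtColor(d['pixels'],cv2.COLOR_BGR2HSV);roi=np.zeros(h.shape[:2],np.uint8);roi[y0:y1,x0:x1]=255
    b=cv2.inRange(h,np.array((105,60,40)),np.array((135,255,255)))&roi
    r=(cv2.inRange(h,np.array((0,110,40)),np.array((9,255,200)))|cv2.inRange(h,np.array((170,110,40)),np.array((180,255,200))))&roi
    w=cv2.inRange(h,np.array((10,50,60)),np.array((25,200,255)))&roi
    for k,q in(('blue',b),('red',r),('wood',w)):
        yy,xx=np.nonzero(q)
        if len(xx)>5:
            bx=cv2.boxPoints(cv2.minAreaRect(np.c_[xx,yy].astype(np.float32)))
            print(n,k,len(xx),(xx.mean().round(1),yy.mean().round(1)),bx.round(1).tolist())
            if n=='top':print('   w',onplane(T,bx,{'blue':.064,'red':.064,'wood':.026}[k])[:,:2].round(4).tolist())
E
python3 m2.py
```

```text
bo [ 0.2325 -0.9726  0.7113  0.0913] ang -76.56
bi [ 0.2318 -0.9728  0.7012  0.0523] ang -76.59
eo [0.9734 0.229  0.5059 0.2756] ang 13.24
ei [0.9718 0.236  0.4906 0.25  ] ang 13.65
outer corner [0.6586498  0.31158456] inner [0.6451048 0.2875661]
top blue 60 (np.float64(358.9), np.float64(221.9)) [[344.8999938964844, 221.10000610351562], [345.1000061035156, 219.10000610351562], [374.20001220703125, 222.8000030517578], [373.8999938964844, 224.6999969482422]]
   w [[0.4089, -0.2992], [0.4149, -0.2999], [0.4046, -0.3885], [0.3986, -0.3877]]
top red 33 (np.float64(359.2), np.float64(224.6)) [[344.0, 223.1999969482422], [344.1000061035156, 222.3000030517578], [374.0, 226.0], [373.8999938964844, 227.0]]
   w [[0.4024, -0.2965], [0.4054, -0.2968], [0.3948, -0.388], [0.3918, -0.3876]]
top wood 584 (np.float64(360.6), np.float64(223.7)) [[340.70001220703125, 231.0], [343.3999938964844, 211.10000610351562], [380.3999938964844, 216.0], [377.70001220703125, 236.0]]
   w [[0.3768, -0.2943], [0.4391, -0.3026], [0.4246, -0.4186], [0.3623, -0.41]]
side blue 48 (np.float64(330.0), np.float64(266.4)) [[315.0, 255.0], [322.5, 248.89999389648438], [348.5, 280.8999938964844], [341.0, 287.0]]
side red 142 (np.float64(325.7), np.float64(271.4)) [[305.8999938964844, 264.1000061035156], [312.79998779296875, 254.39999389648438], [345.70001220703125, 278.0], [338.8999938964844, 287.6000061035156]]
side wood 1436 (np.float64(331.5), np.float64(275.1)) [[300.20001220703125, 299.20001220703125], [308.20001220703125, 238.3000030517578], [359.3999938964844, 245.10000610351562], [351.3999938964844, 305.8999938964844]]
```

```bash
cat >> h.py <<'E'
TH=np.radians(13.45);U=np.array([np.cos(TH),np.sin(TH)]);V=np.array([-U[1],U[0]]);COR=np.array([.6444,.2875])
def brd(a,b): return COR-a*U-b*V   # a from batten, b from end stop
def plan(xy,z,yang=None,s=None):
    s=s or bot.read_state();r=R.from_quat(s['orientation']);p=np.array(s['position'])
    t=np.zeros(3)
    if yang is not None:
        c=np.radians(yang);y=np.array([np.cos(c),np.sin(c),0]);zz=np.array([0,0,-1.])
        r2=R.from_matrix(np.c_[np.cross(y,zz),y,zz]);t=(r.inv()*r2).as_rotvec()/.5;r=r2
    d=np.r_[xy,z]-p
    print('t',round(s['time'],2),'pos',p.round(4),'gap',round(s['finger_gap'],4),'gf',round(s['grasp_force'],1),'F',np.round(s['ft_force'],1),'\n turn',t.round(3),'then move',(r.inv().apply(d)*10).round(3))
E
python3 -c "
from h import *
plan([.5245,-.073],.15,80.6)
print(brd(.045,.028))"
```

```text
t 0.35 pos [0.214  0.5604 0.2451] gap 0.0853 gf 0.0 F [ 0.6 -0.1 -0.2] 
 turn [-0.001 -0.    -0.401] then move [-4.098 -5.742  0.951]
[0.60714691 0.2498011 ]
```

```bash
python3 -m inch '[{"claw":0,"translation":[0,0,0],"turn":[0,0,-0.2]},{"claw":0,"translation":[0,0,0],"turn":[0,0,-0.2]},{"claw":0,"translation":[-0.273,-0.383,0.063],"turn":[0,0,0]},{"claw":0,"translation":[-0.273,-0.383,0.063],"turn":[0,0,0]},{"claw":0,"translation":[-0.273,-0.383,0.063],"turn":[0,0,0]},{"claw":0,"translation":[-0.273,-0.383,0.063],"turn":[0,0,0]},{"claw":0,"translation":[-0.273,-0.383,0.063],"turn":[0,0,0]},{"claw":0,"translation":[-0.273,-0.383,0.063],"turn":[0,0,0]},{"claw":0,"translation":[-0.273,-0.383,0.063],"turn":[0,0,0]},{"claw":0,"translation":[-0.273,-0.383,0.063],"turn":[0,0,0]}]'
python3 -m inch '[{"claw":0,"translation":[-0.273,-0.383,0.063],"turn":[0,0,0]},{"claw":0,"translation":[-0.273,-0.383,0.063],"turn":[0,0,0]},{"claw":0,"translation":[-0.273,-0.383,0.063],"turn":[0,0,0]},{"claw":0,"translation":[-0.273,-0.383,0.063],"turn":[0,0,0]},{"claw":0,"translation":[-0.273,-0.383,0.063],"turn":[0,0,0]},{"claw":0,"translation":[-0.273,-0.383,0.063],"turn":[0,0,0]},{"claw":0,"translation":[-0.273,-0.383,0.063],"turn":[0,0,0]},{"claw":0,"translation":[0,0,0],"turn":[0,0,0]},{"claw":0,"translation":[0,0,0],"turn":[0,0,0]},{"claw":0,"translation":[0,0,0],"turn":[0,0,0]}]'
python3 - <<'E'
from h import *
plan([.5245,-.073],.034,80.6)
d=grab('wrist','w1');print(d['origin'],d['orientation'])
E
```

```text
time: 1.35
position: [0.3797, 0.2208, 0.1949]
orientation: [0.082, 0.997, 0.0, 0.0]
ft_force: [0.7, 1.0, 0.3]
finger_gap: 0.0854
grasp_force: 0.0
time: 2.35
position: [0.5235, -0.0726, 0.1508]
orientation: [0.082, 0.997, 0.0, -0.0]
ft_force: [0.0, -0.2, 0.2]
finger_gap: 0.085
grasp_force: 0.0
t 2.35 pos [ 0.5235 -0.0726  0.1508] gap 0.085 gf 0.0 F [ 0.  -0.2  0.2] 
 turn [ 0.001 -0.001 -0.001] then move [-0.011 -0.002  1.168]
[ 0.45352977 -0.06139988  0.28073834] [0.75472026 0.6402355  0.09260608 0.10917851]
```

View pics/w1.png

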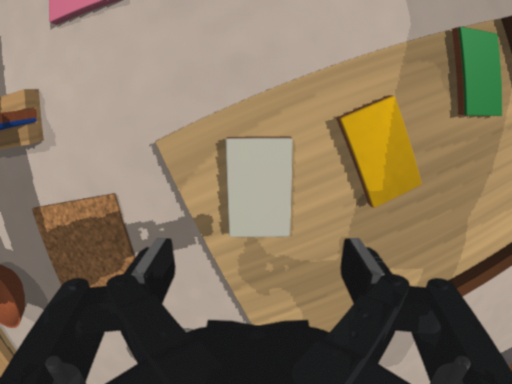

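The wrist view shows white at (260,187), yellow at (381,151) and green at (480,72), with the open fingers at the bottom. I'll refine the tile poses from these.

```bash
cat >> h.py <<'E'
HSV={'green':((45,120,40),(80,255,255)),'yellow':((20,190,110),(32,255,255)),'white':((0,0,135),(180,48,255)),'blue':((105,100,40),(130,255,255))}
def tile(d,col,z=.033,fish=True,roi=None,minarea=150):
    """tile poses by colour: centre & long-axis angle from undistorted (world plane) contour"""
    h=cv2.cvtColor(d['pixels'],cv2.COLOR_BGR2HSV);m=cv2.inRange(h,*map(np.array,HSV[col]))
    if roi: k=np.zeros_like(m);k[roi[1]:roi[3],roi[0]:roi[2]]=255;m&=k
    m=cv2.morphologyEx(m,cv2.MORPH_OPEN,np.ones((3,3)))
    c=max(cv2.findContours(m,cv2.RETR_EXTERNAL,cv2.CHAIN_APPROX_NONE)[0],key=cv2.contourArea)[:,0]
    w=onplane(d,c,z,fish)[:,:2]
    r=cv2.minAreaRect((w*1000).astype(np.float32));b=cv2.boxPoints(r)
    e=[b[1]-b[0],b[2]-b[1]];e=max(e,key=np.linalg.norm);a=np.degrees(np.arctan2(e[1],e[0]));a=(a+90)%180-90
    print(col,'c',np.round(np.array(r[0])/1000,4),'size',np.round(r[1],1),'ang',round(a,1));return np.array(r[0])/1000,a
E
python3 - <<'E'
from h import *
d=grab('wrist')
c,a=tile(d,'white',roi=(200,110,320,260));tile(d,'yellow');tile(d,'green')
plan(c,.034,a+90)
E
```

```text
white c [ 0.5257 -0.072 ] size [55.6 89.7] ang -9.0
yellow c [0.5099 0.0442] size [89.6 55.4] ang 15.7
green c [0.4405 0.1708] size [55.7 87.6] ang -3.7
t 2.45 pos [ 0.5236 -0.0721  0.1511] gap 0.0853 gf 0.0 F [-0.8 -0.2 -0.9] 
 turn [ 0.     0.001 -0.011] then move [-0.021  0.005  1.171]
```

```bash
python3 -m inch '[{"claw":0,"translation":[-0.02,0,0.35],"turn":[0,0,-0.01]},{"claw":0,"translation":[0,0,0.4],"turn":[0,0,0]},{"claw":0,"translation":[0,0,0.3],"turn":[0,0,0]},{"claw":0,"translation":[0,0,0.12],"turn":[0,0,0]},{"claw":1,"translation":[0,0,0],"turn":[0,0,0]},{"claw":1,"translation":[0,0,0],"turn":[0,0,0]},{"claw":1,"translation":[0,0,0],"turn":[0,0,0]},{"claw":1,"translation":[0,0,0],"turn":[0,0,0]},{"claw":1,"translation":[0,0,0],"turn":[0,0,0]},{"claw":1,"translation":[0,0,-0.1],"turn":[0,0,0]}]'
python3 - <<'E'
from h import *
plan(brd(.050,.050),.10,103.45)
E
```

```text
time: 3.45
position: [0.5255, -0.0736, 0.0441]
orientation: [0.08, 0.997, 0.0, -0.0]
ft_force: [-0.7, 0.8, -2.2]
finger_gap: 0.054
grasp_force: 63.6
t 3.45 pos [ 0.5255 -0.0736  0.0441] gap 0.054 gf 63.6 F [-0.7  0.8 -2.2] 
 turn [ 0.    -0.001 -0.789] then move [-1.497  2.735 -0.559]
```

```bash
python3 -m inch '[{"claw":1,"translation":[0,0,-0.187],"turn":[0,0,-0.263]},{"claw":1,"translation":[0,0,-0.187],"turn":[0,0,-0.263]},{"claw":1,"translation":[0,0,-0.187],"turn":[0,0,-0.263]},{"claw":1,"translation":[-0.214,0.391,0],"turn":[0,0,0]},{"claw":1,"translation":[-0.214,0.391,0],"turn":[0,0,0]},{"claw":1,"translation":[-0.214,0.391,0],"turn":[0,0,0]},{"claw":1,"translation":[-0.214,0.391,0],"turn":[0,0,0]},{"claw":1,"translation":[-0.214,0.391,0],"turn":[0,0,0]},{"claw":1,"translation":[-0.214,0.391,0],"turn":[0,0,0]},{"claw":1,"translation":[-0.214,0.391,0],"turn":[0,0,0]}]'
python3 - <<'E'
from h import *
plan(brd(.050,.050),.036,103.45)
E
```

```text
time: 4.45
position: [0.6081, 0.2291, 0.1008]
orientation: [-0.117, 0.993, -0.0, 0.0]
ft_force: [0.7, -0.7, -2.4]
finger_gap: 0.0539
grasp_force: 63.7
t 4.45 pos [0.6081 0.2291 0.1008] gap 0.0539 gf 63.7 F [ 0.7 -0.7 -2.4] 
 turn [-0.     0.001 -0.   ] then move [ 0.011 -0.017  0.648]
```

```bash
python3 -m inch '[{"claw":1,"translation":[0.01,-0.015,0.35],"turn":[0,0,0]},{"claw":1,"translation":[0,0,0.22],"turn":[0,0,0]},{"claw":1,"translation":[0,0,0.08],"turn":[0,0,0]},{"claw":1,"translation":[0,0,0],"turn":[0,0,0]},{"claw":1,"translation":[-0.03,0,0],"turn":[0,0,0]},{"claw":1,"translation":[-0.03,0,0],"turn":[0,0,0]},{"claw":1,"translation":[-0.02,0,0],"turn":[0,0,0]},{"claw":1,"translation":[0,0,0],"turn":[0,0,0]},{"claw":1,"translation":[0,0,0],"turn":[0,0,0]},{"claw":1,"translation":[0,0,0],"turn":[0,0,0]}]'
python3 - <<'E'
from h import *
plan(brd(.042,.050),.034,103.45)
E
```

```text
time: 5.45
position: [0.6156, 0.2275, 0.0355]
orientation: [-0.117, 0.993, -0.0, 0.001]
ft_force: [1.7, -0.5, 2.1]
finger_gap: 0.0539
grasp_force: 67.9
t 5.45 pos [0.6156 0.2275 0.0355] gap 0.0539 gf 67.9 F [ 1.7 -0.5  2.1] 
 turn [-0.     0.003 -0.   ] then move [0.    0.017 0.015]
```

```bash
python3 -m inch '[{"claw":1,"translation":[-0.01,0,0],"turn":[0,0,0]},{"claw":1,"translation":[-0.01,0,0],"turn":[0,0,0]},{"claw":1,"translation":[0,0,0],"turn":[0,0,0]},{"claw":1,"translation":[0,0,0],"turn":[0,0,0]},{"claw":1,"translation":[0,0,0],"turn":[0,0,0]},{"claw":1,"translation":[0,0,0],"turn":[0,0,0]},{"claw":1,"translation":[0,0,0],"turn":[0,0,0]},{"claw":1,"translation":[0,0,0],"turn":[0,0,0]},{"claw":1,"translation":[0,0,0],"turn":[0,0,0]},{"claw":1,"translation":[0,0,0],"turn":[0,0,0]}]'
python3 - <<'E'
from h import *
plan(brd(.042,.050),.034,103.45)
d=grab('wrist','w2');tile(d,'white')
E
```

```text
time: 6.45
position: [0.6166, 0.2279, 0.0354]
orientation: [-0.117, 0.993, -0.0, -0.0]
ft_force: [-3.3, -1.7, 7.4]
finger_gap: 0.054
grasp_force: 68.4
t 6.45 pos [0.6166 0.2279 0.0354] gap 0.054 gf 68.4 F [-3.3 -1.7  7.4] 
 turn [-0.    -0.001 -0.   ] then move [0.011 0.015 0.014]
white c [0.5917 0.3679] size [301.1 118.2] ang 32.4
```

View pics/w2.png

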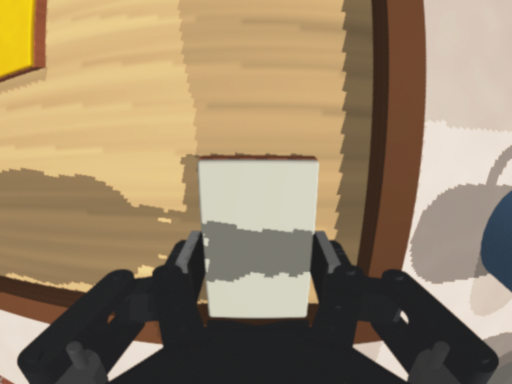

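White (260,240) is in the grip, with its far end at the batten near row 318 and the end stop's inner edge at column 370. The force of -3 N shows contact. Next I'll release and push it to the stop.

```bash
python3 -m inch '[{"claw":0.25,"translation":[0,0,0],"turn":[0,0,0]},{"claw":0.25,"translation":[0,0,0],"turn":[0,0,0]},{"claw":0.25,"translation":[0,0,0],"turn":[0,0,0]},{"claw":0.25,"translation":[0,0,-0.2],"turn":[0,0,0]},{"claw":0.25,"translation":[0,0,-0.2],"turn":[0,0,0]},{"claw":1,"translation":[0.03,-0.25,0],"turn":[0,0,0]},{"claw":1,"translation":[0,-0.25,0],"turn":[0,0,0]},{"claw":1,"translation":[0,0,0],"turn":[0,0,0]},{"claw":1,"translation":[0,0,0],"turn":[0,0,0]},{"claw":1,"translation":[0,0,0],"turn":[0,0,0]}]'
python3 - <<'E'
from h import *
plan(brd(.045,.0705),.037,103.45)
d=grab('wrist');tile(d,'white',roi=(200,60,460,320))
d=grab('top');tile(d,'white',fish=False,roi=(150,120,300,210))
E
```

```text
time: 7.5
position: [0.6253, 0.1793, 0.0746]
orientation: [-0.117, 0.993, 0.0, -0.0]
ft_force: [0.6, 0.1, -0.2]
finger_gap: -0.0003
grasp_force: 0.0
t 7.5 pos [0.6253 0.1793 0.0746] gap -0.0003 gf 0.0 F [ 0.6  0.1 -0.2] 
 turn [ 0.001 -0.001  0.   ] then move [0.012 0.303 0.376]
white c [0.6156 0.227 ] size [89.8 55.5] ang 13.5
white c [0.6844 0.2412] size [ 69.1 124.9] ang -89.4
```

```bash
python3 -m inch '[{"claw":1,"translation":[0.02,0,0.2],"turn":[0,0,0]},{"claw":1,"translation":[0,0,0.17],"turn":[0,0,0]},{"claw":1,"translation":[0,0,0],"turn":[0,0,0]},{"claw":1,"translation":[0,0.06,0],"turn":[0,0,0]},{"claw":1,"translation":[0,0.06,0],"turn":[0,0,0]},{"claw":1,"translation":[0,0.06,0],"turn":[0,0,0]},{"claw":1,"translation":[0,0.06,0],"turn":[0,0,0]},{"claw":1,"translation":[0,0.03,0],"turn":[0,0,0]},{"claw":1,"translation":[0,0.01,0],"turn":[0,0,0]},{"claw":1,"translation":[0,0,0],"turn":[0,0,0]}]'
python3 - <<'E'
from h import *
plan(brd(.045,.0705),.037,103.45)
d=grab('wrist');tile(d,'white',roi=(220,60,400,320))
E
```

```text
time: 8.6
position: [0.6175, 0.2056, 0.0385]
orientation: [-0.117, 0.993, 0.0, 0.001]
ft_force: [1.2, -0.6, 0.8]
finger_gap: -0.0002
grasp_force: 0.7
t 8.6 pos [0.6175 0.2056 0.0385] gap -0.0002 gf 0.7 F [ 1.2 -0.6  0.8] 
 turn [-0.     0.002  0.   ] then move [-0.002  0.029  0.015]
white c [0.6014 0.2426] size [68.2 55.8] ang 12.6
```

```bash
python3 -m inch '[{"claw":1,"translation":[0,0.02,0],"turn":[0,0,0]},{"claw":1,"translation":[0,0.02,0],"turn":[0,0,0]},{"claw":1,"translation":[0,0.01,0],"turn":[0,0,0]},{"claw":1,"translation":[0,0.01,0],"turn":[0,0,0]},{"claw":1,"translation":[0,0.01,0],"turn":[0,0,0]},{"claw":1,"translation":[0,0,0],"turn":[0,0,0]},{"claw":1,"translation":[0,0,0],"turn":[0,0,0]},{"claw":1,"translation":[0,0,0],"turn":[0,0,0]},{"claw":1,"translation":[0,0,0],"turn":[0,0,0]},{"claw":1,"translation":[0,0,0],"turn":[0,0,0]}]'
python3 - <<'E'
from h import *
plan(brd(.045,.0705),.037,103.45)
d=grab('wrist','w3');tile(d,'white',roi=(220,60,400,320))
E
```

```text
time: 9.65
position: [0.6156, 0.2123, 0.0379]
orientation: [-0.117, 0.993, 0.0, 0.0]
ft_force: [1.2, -1.5, 3.7]
finger_gap: -0.0001
grasp_force: 1.8
t 9.65 pos [0.6156 0.2123 0.0379] gap -0.0001 gf 1.8 F [ 1.2 -1.5  3.7] 
 turn [ 0.  0. -0.] then move [-0.006 -0.04   0.009]
white c [0.5993 0.2494] size [67.2 55.8] ang 12.4
```

View pics/w3.png

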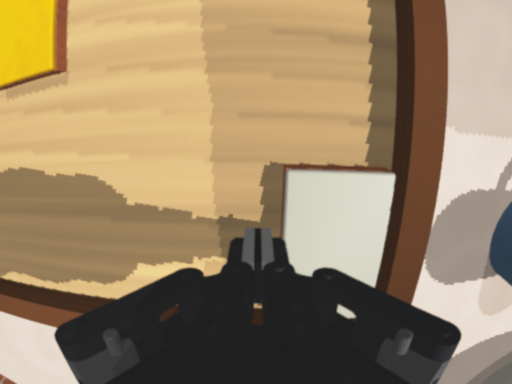

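White's right edge (395,175) now meets the end stop. Later pushes will squeeze it further. Next is yellow.

```bash
python3 -m inch '[{"claw":1,"translation":[0,0.01,0],"turn":[0,0,0]},{"claw":1,"translation":[0,0.01,0],"turn":[0,0,0]},{"claw":1,"translation":[0,0,0],"turn":[0,0,0]},{"claw":1,"translation":[0,-0.05,0],"turn":[0,0,0]},{"claw":1,"translation":[0,0,-0.3],"turn":[0,0,0]},{"claw":0,"translation":[0,0,-0.3],"turn":[0,0,-0.079]},{"claw":0,"translation":[0,0,0],"turn":[0,0,0]},{"claw":0,"translation":[0,0,0],"turn":[0,0,0]},{"claw":0,"translation":[0,0,0],"turn":[0,0,0]},{"claw":0,"translation":[0,0,0],"turn":[0,0,0]}]'
python3 - <<'E'
from h import *
plan([.5099,.0442],.034,105.7)
d=grab('wrist');tile(d,'white',roi=(220,60,400,320))
E
```

```text
time: 10.7
position: [0.6149, 0.209, 0.0959]
orientation: [-0.137, 0.991, -0.0, -0.002]
ft_force: [0.0, -0.4, -0.0]
finger_gap: 0.0727
grasp_force: 0.0
t 10.7 pos [0.6149 0.209  0.0959] gap 0.0727 gf 0.0 F [ 0.  -0.4 -0. ] 
 turn [ 0.    -0.006 -0.   ] then move [ 1.457 -1.303  0.619]
white c [0.61   0.2538] size [90.2 55.5] ang 12.1
```

```bash
sed -i 's/COR=np.array(\[.6444,.2875\])/COR=np.array([.6471,.2912])/' h.py
python3 -m inch '[{"claw":0,"translation":[0.291,-0.261,0],"turn":[0,0,0]},{"claw":0,"translation":[0.291,-0.261,0],"turn":[0,0,0]},{"claw":0,"translation":[0.291,-0.261,0],"turn":[0,0,0]},{"claw":0,"translation":[0.291,-0.261,0],"turn":[0,0,0]},{"claw":0,"translation":[0.291,-0.261,0],"turn":[0,0,0]},{"claw":0,"translation":[0,0,0],"turn":[0,0,0]},{"claw":0,"translation":[0,0,0.25],"turn":[0,0,0]},{"claw":0,"translation":[0,0,0.25],"turn":[0,0,0]},{"claw":0,"translation":[0,0,0.12],"turn":[0,0,0]},{"claw":1,"translation":[0,0,0],"turn":[0,0,0]}]'
python3 -m inch '[{"claw":1,"translation":[0,0,0],"turn":[0,0,0]},{"claw":1,"translation":[0,0,0],"turn":[0,0,0]},{"claw":1,"translation":[0,0,0],"turn":[0,0,0]},{"claw":1,"translation":[0,0,0],"turn":[0,0,0]},{"claw":1,"translation":[0,0,-0.25],"turn":[0,0,0.079]},{"claw":1,"translation":[0,0,-0.25],"turn":[0,0,0]},{"claw":1,"translation":[0,0,0],"turn":[0,0,0]},{"claw":1,"translation":[0,0,0],"turn":[0,0,0]},{"claw":1,"translation":[0,0,0],"turn":[0,0,0]},{"claw":1,"translation":[0,0,0],"turn":[0,0,0]}]'
python3 - <<'E'
from h import *
plan(brd(.051,.056+.028+.022),.036,103.45)
d=grab('wrist');tile(d,'yellow',.085-.019)
E
```

```text
time: 11.75
position: [0.5094, 0.0446, 0.0335]
orientation: [-0.137, 0.991, 0.0, -0.002]
ft_force: [-0.5, 0.2, -0.5]
finger_gap: 0.0735
grasp_force: 0.0
time: 12.75
position: [0.5104, 0.0443, 0.0845]
orientation: [-0.117, 0.993, 0.0, -0.001]
ft_force: [-0.0, -0.2, -1.4]
finger_gap: 0.054
grasp_force: 63.8
t 12.75 pos [0.5104 0.0443 0.0845] gap 0.054 gf 63.8 F [-0.  -0.2 -1.4] 
 turn [ 0.001 -0.005  0.   ] then move [-1.394  1.023  0.485]
yellow c [0.5162 0.0449] size [99.5 61.4] ang 13.3
```

```bash
python3 -m inch '[{"claw":1,"translation":[-0.348,0.256,0],"turn":[0,0,0]},{"claw":1,"translation":[-0.348,0.256,0],"turn":[0,0,0]},{"claw":1,"translation":[-0.348,0.256,0],"turn":[0,0,0]},{"claw":1,"translation":[-0.348,0.256,0],"turn":[0,0,0]},{"claw":1,"translation":[0,0,0.25],"turn":[0,0,0]},{"claw":1,"translation":[0,0,0.23],"turn":[0,0,0]},{"claw":1,"translation":[0,0,0],"turn":[0,0,0]},{"claw":1,"translation":[-0.03,0,0],"turn":[0,0,0]},{"claw":1,"translation":[-0.03,0,0],"turn":[0,0,0]},{"claw":1,"translation":[-0.02,0,0],"turn":[0,0,0]}]'
python3 - <<'E'
from h import *
plan(brd(.045,.056+.028+.022),.036,103.45)
E
```

```text
time: 13.8
position: [0.6299, 0.1776, 0.0379]
orientation: [-0.117, 0.993, -0.0, -0.001]
ft_force: [-10.5, -4.7, 3.6]
finger_gap: 0.0538
grasp_force: 77.8
t 13.8 pos [0.6299 0.1776 0.0379] gap 0.0538 gf 77.8 F [-10.5  -4.7   3.6] 
 turn [-0.    -0.006 -0.   ] then move [0.019 0.004 0.019]
```

```bash
python3 -m inch '[{"claw":0.25,"translation":[0,0,0.01],"turn":[0,0,0]},{"claw":0.25,"translation":[0,0,0],"turn":[0,0,0]},{"claw":0.25,"translation":[0,0,0],"turn":[0,0,0]},{"claw":0.25,"translation":[0,0,-0.2],"turn":[0,0,0]},{"claw":0.25,"translation":[0,0,-0.2],"turn":[0,0,0]},{"claw":1,"translation":[0.04,-0.24,0],"turn":[0,0,0]},{"claw":1,"translation":[0,-0.24,0],"turn":[0,0,0]},{"claw":1,"translation":[0,0,0],"turn":[0,0,0]},{"claw":1,"translation":[0,0,0],"turn":[0,0,0]},{"claw":1,"translation":[0,0,0.2],"turn":[0,0,0]}]'
python3 - <<'E'
from h import *
plan(brd(.045,.1235),.038,103.45)
d=grab('wrist');tile(d,'yellow',roi=(150,60,420,320));tile(d,'white',roi=(330,60,500,320))
E
```

```text
time: 14.8
position: [0.6407, 0.1315, 0.0604]
orientation: [-0.117, 0.993, 0.0, 0.003]
ft_force: [1.2, -0.6, 0.7]
finger_gap: 0.0002
grasp_force: 0.0
t 14.8 pos [0.6407 0.1315 0.0604] gap 0.0002 gf 0.0 F [ 1.2 -0.6  0.7] 
 turn [-0.001  0.013 -0.   ] then move [0.017 0.304 0.224]
yellow c [0.628 0.176] size [88.1 56.2] ang 14.2
white c [0.61   0.2543] size [90.4 56. ] ang 12.3
```

```bash
python3 -m inch '[{"claw":1,"translation":[0.02,0,0.22],"turn":[0,0,0]},{"claw":1,"translation":[0,0,0],"turn":[0,0,0]},{"claw":1,"translation":[0,0.07,0],"turn":[0,0,0]},{"claw":1,"translation":[0,0.07,0],"turn":[0,0,0]},{"claw":1,"translation":[0,0.07,0],"turn":[0,0,0]},{"claw":1,"translation":[0,0.06,0],"turn":[0,0,0]},{"claw":1,"translation":[0,0.03,0],"turn":[0,0,0]},{"claw":1,"translation":[0,0.01,0],"turn":[0,0,0]},{"claw":1,"translation":[0,0.01,0],"turn":[0,0,0]},{"claw":1,"translation":[0,0,0],"turn":[0,0,0]}]'
python3 - <<'E'
from h import *
plan(brd(.045,.1235),.038,103.45)
d=grab('wrist','w4');tile(d,'yellow',roi=(150,60,420,320));tile(d,'white',roi=(300,60,500,320))
E
```

```text
time: 15.85
position: [0.6288, 0.1609, 0.035]
orientation: [-0.117, 0.993, -0.0, 0.0]
ft_force: [-0.6, -2.3, 1.8]
finger_gap: -0.0002
grasp_force: 1.1
t 15.85 pos [0.6288 0.1609 0.035 ] gap -0.0002 gf 1.1 F [-0.6 -2.3  1.8] 
 turn [-0.     0.    -0.001] then move [-0.031 -0.01  -0.03 ]
yellow c [0.6123 0.1985] size [67.7 55.6] ang 13.4
white c [0.6093 0.2556] size [90.3 54.7] ang 13.8
```

View pics/w4.png

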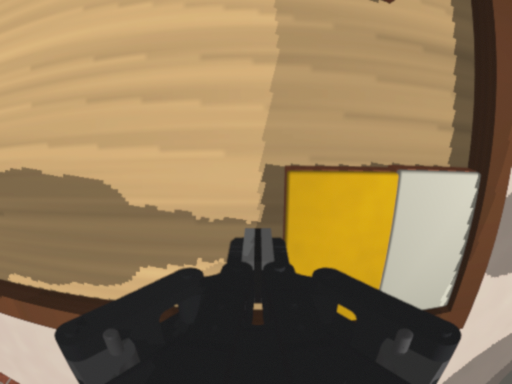

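Yellow (335,225) and white (430,235) sit side by side, with white's edge at the end stop (475). Next is green.

```bash
python3 -m inch '[{"claw":1,"translation":[0,0.01,0],"turn":[0,0,0]},{"claw":1,"translation":[0,0,0],"turn":[0,0,0]},{"claw":1,"translation":[0,-0.05,0],"turn":[0,0,0]},{"claw":1,"translation":[0,0,-0.3],"turn":[0,0,0]},{"claw":0,"translation":[0,0,-0.3],"turn":[0,0,0.2]},{"claw":0,"translation":[0,0,0],"turn":[0,0,0.2]},{"claw":0,"translation":[0,0,0],"turn":[0,0,0.2]},{"claw":0,"translation":[0,0,0],"turn":[0,0,0]},{"claw":0,"translation":[0,0,0],"turn":[0,0,0]},{"claw":0,"translation":[0,0,0],"turn":[0,0,0]}]'
python3 - <<'E'
from h import *
plan([.4405,.1708],.034,86.3)
E
```

```text
time: 16.9
position: [0.6293, 0.1573, 0.0944]
orientation: [0.031, 1.0, 0.0, -0.0]
ft_force: [-0.0, -0.0, 0.4]
finger_gap: 0.0844
grasp_force: 0.0
t 16.9 pos [0.6293 0.1573 0.0944] gap 0.0844 gf 0.0 F [-0.  -0.   0.4] 
 turn [ 0.    -0.002  0.003] then move [1.893 0.013 0.604]
```

```bash
python3 -m inch '[{"claw":0,"translation":[0.379,0.003,0],"turn":[0,0,0]},{"claw":0,"translation":[0.379,0.003,0],"turn":[0,0,0]},{"claw":0,"translation":[0.379,0.003,0],"turn":[0,0,0]},{"claw":0,"translation":[0.379,0.003,0],"turn":[0,0,0]},{"claw":0,"translation":[0.379,0.003,0],"turn":[0,0,0]},{"claw":0,"translation":[0,0,0],"turn":[0,0,0]},{"claw":0,"translation":[0,0,0.25],"turn":[0,0,0]},{"claw":0,"translation":[0,0,0.25],"turn":[0,0,0]},{"claw":0,"translation":[0,0,0.1],"turn":[0,0,0]},{"claw":1,"translation":[0,0,0],"turn":[0,0,0]}]'
python3 -m inch '[{"claw":1,"translation":[0,0,0],"turn":[0,0,0]},{"claw":1,"translation":[0,0,0],"turn":[0,0,0]},{"claw":1,"translation":[0,0,0],"turn":[0,0,0]},{"claw":1,"translation":[0,0,0],"turn":[0,0,0]},{"claw":1,"translation":[0,0,-0.25],"turn":[0,0,-0.2]},{"claw":1,"translation":[0,0,-0.25],"turn":[0,0,-0.2]},{"claw":1,"translation":[0,0,0],"turn":[0,0,-0.2]},{"claw":1,"translation":[0,0,0],"turn":[0,0,0]},{"claw":1,"translation":[0,0,0],"turn":[0,0,0]},{"claw":1,"translation":[0,0,0],"turn":[0,0,0]}]'
python3 - <<'E'
from h import *
plan(brd(.051,.112+.028+.022),.036,103.45)
d=grab('wrist');tile(d,'green',.085-.019,roi=(120,30,400,330))
E
```

```text
time: 17.9
position: [0.4395, 0.1707, 0.0334]
orientation: [0.032, 0.999, -0.0, -0.002]
ft_force: [-0.9, -0.1, 0.3]
finger_gap: 0.0733
grasp_force: 0.0
time: 18.9
position: [0.4398, 0.1709, 0.084]
orientation: [-0.116, 0.993, -0.0, -0.001]
ft_force: [0.3, -0.3, -1.9]
finger_gap: 0.0541
grasp_force: 64.3
t 18.9 pos [0.4398 0.1709 0.084 ] gap 0.0541 gf 64.3 F [ 0.3 -0.3 -1.9] 
 turn [-0.    -0.003 -0.005] then move [-1.786 -0.932  0.48 ]
green c [0.4464 0.1717] size [99.2 61.6] ang 13.5
```

```bash
python3 -m inch '[{"claw":1,"translation":[-0.357,-0.186,0],"turn":[0,0,0]},{"claw":1,"translation":[-0.357,-0.186,0],"turn":[0,0,0]},{"claw":1,"translation":[-0.357,-0.186,0],"turn":[0,0,0]},{"claw":1,"translation":[-0.357,-0.186,0],"turn":[0,0,0]},{"claw":1,"translation":[-0.357,-0.186,0],"turn":[0,0,0]},{"claw":1,"translation":[0,0,0.25],"turn":[0,0,0]},{"claw":1,"translation":[0,0,0.22],"turn":[0,0,0]},{"claw":1,"translation":[-0.03,0,0],"turn":[0,0,0]},{"claw":1,"translation":[-0.03,0,0],"turn":[0,0,0]},{"claw":1,"translation":[-0.02,0,0],"turn":[0,0,0]}]'
python3 - <<'E'
from h import *
plan(brd(.045,.112+.028+.022),.036,103.45)
E
```

```text
time: 19.95
position: [0.6422, 0.1238, 0.0373]
orientation: [-0.117, 0.993, -0.0, -0.002]
ft_force: [-10.2, -3.3, 0.7]
finger_gap: 0.0541
grasp_force: 75.6
t 19.95 pos [0.6422 0.1238 0.0373] gap 0.0541 gf 75.6 F [-10.2  -3.3   0.7] 
 turn [ 0.    -0.008 -0.001] then move [ 0.013 -0.003  0.013]
```

Contact with the batten is felt. Now release and push, with the same steps as for yellow.

```bash
python3 -m inch '[{"claw":0.25,"translation":[0,0,0.01],"turn":[0,0,0]},{"claw":0.25,"translation":[0,0,0],"turn":[0,0,0]},{"claw":0.25,"translation":[0,0,0],"turn":[0,0,0]},{"claw":0.25,"translation":[0,0,-0.2],"turn":[0,0,0]},{"claw":0.25,"translation":[0,0,-0.2],"turn":[0,0,0]},{"claw":1,"translation":[0.03,-0.24,0],"turn":[0,0,0]},{"claw":1,"translation":[0,-0.24,0],"turn":[0,0,0]},{"claw":1,"translation":[0,0,0],"turn":[0,0,0]},{"claw":1,"translation":[0,0,0],"turn":[0,0,0]},{"claw":1,"translation":[0,0,0.2],"turn":[0,0,0]}]'
python3 - <<'E'
from h import *
plan(brd(.045,.1795),.038,103.45)
d=grab('wrist');tile(d,'green',roi=(150,60,420,320))
E
```

```text
time: 20.95
position: [0.6546, 0.0775, 0.0605]
orientation: [-0.117, 0.993, -0.0, 0.003]
ft_force: [1.3, -0.1, 0.0]
finger_gap: 0.0001
grasp_force: 0.0
t 20.95 pos [0.6546 0.0775 0.0605] gap 0.0001 gf 0.0 F [ 1.3 -0.1  0. ] 
 turn [-0.002  0.013 -0.   ] then move [0.026 0.301 0.225]
green c [0.6417 0.1225] size [89.8 55.5] ang 14.0
```

```bash
python3 -m inch '[{"claw":1,"translation":[0.03,0,0.2],"turn":[0,0,0]},{"claw":1,"translation":[0,0,0],"turn":[0,0,0]},{"claw":1,"translation":[0,0.07,0],"turn":[0,0,0]},{"claw":1,"translation":[0,0.07,0],"turn":[0,0,0]},{"claw":1,"translation":[0,0.07,0],"turn":[0,0,0]},{"claw":1,"translation":[0,0.06,0],"turn":[0,0,0]},{"claw":1,"translation":[0,0.03,0],"turn":[0,0,0]},{"claw":1,"translation":[0,0.01,0],"turn":[0,0,0]},{"claw":1,"translation":[0,0.01,0],"turn":[0,0,0]},{"claw":1,"translation":[0,0,0],"turn":[0,0,0]}]'
python3 - <<'E'
from h import *
plan(brd(.045,.1795),.038,103.45)
d=grab('wrist','w5');
for c in('green','yellow','white'):tile(d,c,roi=(150,60,500,320))
E
```

```text
time: 22.0
position: [0.6423, 0.1067, 0.0378]
orientation: [-0.117, 0.993, -0.0, 0.001]
ft_force: [0.9, -2.5, 5.0]
finger_gap: -0.0003
grasp_force: 2.2
t 22.0 pos [0.6423 0.1067 0.0378] gap -0.0003 gf 2.2 F [ 0.9 -2.5  5. ] 
 turn [-0.001  0.003 -0.001] then move [-0.025 -0.012 -0.002]
green c [0.6264 0.1436] size [69.3 56. ] ang 13.5
yellow c [0.6234 0.2018] size [91.  56.2] ang 13.4
white c [0.6091 0.2563] size [90.5 53.8] ang 13.8
```

```bash
python3 -m inch '[{"claw":1,"translation":[0,0.01,0],"turn":[0,0,0]},{"claw":1,"translation":[0,-0.05,0],"turn":[0,0,0]},{"claw":1,"translation":[0,0,-0.35],"turn":[0,0,0.1]},{"claw":0.3,"translation":[0,0,-0.4],"turn":[0,0,0.28]},{"claw":0.3,"translation":[0,0,-0.4],"turn":[0,0,0.28]},{"claw":0.3,"translation":[0,0,-0.2],"turn":[0,0,0.28]},{"claw":0.3,"translation":[0,0,0],"turn":[0,0,0.28]},{"claw":0.3,"translation":[0,0,0],"turn":[0,0,0.28]},{"claw":0.3,"translation":[0,0,0],"turn":[0,0,0.28]},{"claw":0.3,"translation":[0,0,0],"turn":[0,0,0.28]}]'
python3 - <<'E'
from h import *
plan([.4025,-.343],.17,-7)
d=grab('top')
for c in('green','yellow','white'):tile(d,c,fish=False,roi=(155,130,300,232) if c!='white' else (170,150,190,170))
E
```

```text
time: 23.05
position: [0.6418, 0.1033, 0.1708]
orientation: [0.39, 0.921, -0.0, -0.001]
ft_force: [0.1, 0.1, -0.2]
finger_gap: 0.0595
grasp_force: 0.0
t 23.05 pos [0.6418 0.1033 0.1708] gap 0.0595 gf 0.0 F [ 0.1  0.1 -0.2] 
 turn [-0.004 -0.002  1.784] then move [-4.721 -1.831  0.008]
green c [0.6229 0.1417] size [60.2 50. ] ang 13.2Traceback (most recent call last):
  File "<stdin>", line 4, in <module>
  File "h.py", line 38, in tile
    c=max(cv2.findContours(m,cv2.RETR_EXTERNAL,cv2.CHAIN_APPROX_NONE)[0],key=cv2.contourArea)[:,0]
      ~~~^^^^^^^^^^^^^^^^^^^^^^^^^^^^^^^^^^^^^^^^^^^^^^^^^^^^^^^^^^^^^^^^^^^^^^^^^^^^^^^^^^^^
ValueError: max() iterable argument is empty
```

```bash
python3 -m inch '[{"claw":0.3,"translation":[0,0,0],"turn":[0,0,0.255]},{"claw":0.3,"translation":[0,0,0],"turn":[0,0,0.255]},{"claw":0.3,"translation":[0,0,0],"turn":[0,0,0.255]},{"claw":0.3,"translation":[0,0,0],"turn":[0,0,0.255]},{"claw":0.3,"translation":[0,0,0],"turn":[0,0,0.255]},{"claw":0.3,"translation":[0,0,0],"turn":[0,0,0.255]},{"claw":0.3,"translation":[0,0,0],"turn":[0,0,0.255]},{"claw":0.3,"translation":[-0.429,-0.166,0],"turn":[0,0,0]},{"claw":0.3,"translation":[-0.429,-0.166,0],"turn":[0,0,0]},{"claw":0.3,"translation":[-0.429,-0.166,0],"turn":[0,0,0]}]'
python3 -m inch '[{"claw":0.3,"translation":[-0.429,-0.166,0],"turn":[0,0,0]},{"claw":0.3,"translation":[-0.429,-0.166,0],"turn":[0,0,0]},{"claw":0.3,"translation":[-0.429,-0.166,0],"turn":[0,0,0]},{"claw":0.3,"translation":[-0.429,-0.166,0],"turn":[0,0,0]},{"claw":0.3,"translation":[-0.429,-0.166,0],"turn":[0,0,0]},{"claw":0.3,"translation":[-0.429,-0.166,0],"turn":[0,0,0]},{"claw":0.3,"translation":[-0.429,-0.166,0],"turn":[0,0,0]},{"claw":0.3,"translation":[-0.429,-0.166,0],"turn":[0,0,0]},{"claw":0.3,"translation":[0,0,0],"turn":[0,0,0]},{"claw":0.3,"translation":[0,0,0],"turn":[0,0,0]}]'
python3 - <<'E'
from h import *
plan([.4025,-.343],.06,-7)
d=grab('wrist','w6')
E
```

```text
time: 24.1
position: [0.5766, -0.0195, 0.1709]
orientation: [0.746, 0.666, -0.0, -0.001]
ft_force: [0.1, -0.9, 0.2]
finger_gap: 0.0595
grasp_force: 0.0
time: 25.1
position: [0.4052, -0.3446, 0.1713]
orientation: [0.747, 0.664, 0.0, -0.001]
ft_force: [0.5, 0.2, 0.4]
finger_gap: 0.0601
grasp_force: 0.0
t 25.1 pos [ 0.4052 -0.3446  0.1713] gap 0.0601 gf 0.0 F [0.5 0.2 0.4] 
 turn [-0.001 -0.003  0.009] then move [ 0.013 -0.028  1.113]
```

View pics/w6.png

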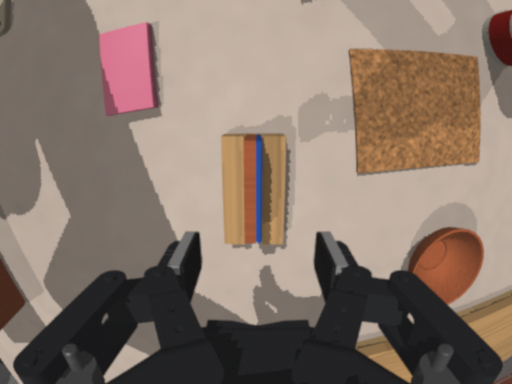

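Blue stands in the rack at (253,190), with its red clay side left and the blue glaze right (tool +y, world +x). The mat is at (415,112) and the bowl at (447,265).

Run:
```python
from h import *
d=grab('wrist');S=grab('side')
def mask(d,roi):
    h=cv2.cvtColor(d['pixels'],cv2.COLOR_BGR2HSV)
    b=cv2.inRange(h,np.array((105,100,40)),np.array((130,255,255)));r=cv2.inRange(h,np.array((0,120,40)),np.array((9,255,220)))
    k=np.zeros_like(b);k[roi[1]:roi[3],roi[0]:roi[2]]=255;return b&k,r&k
b,r=mask(d,(225,125,285,250));m=cv2.morphologyEx(b|r,cv2.MORPH_CLOSE,np.ones((3,3)))
y,x=np.nonzero(m);print(x.min(),x.max(),y.min(),y.max(),b.any(),r.any())
w=onplane(d,np.c_[x,y],.064,True)[:,:2]
rc=cv2.minAreaRect((w*1000).astype(np.float32));print(rc)
for yy in(150,190,230):
    q=np.nonzero(m[yy])[0];print(yy,q.min(),q.max(),onplane(d,[(q.min(),yy),(q.max()+1,yy)],.064,True).round(4).tolist())
# height: blue top-line end points in two views
bs,rs=mask(S,(295,240,360,305));ys,xs=np.nonzero(bs);print('side blue',xs.min(),xs.max())
yb,xb=np.nonzero(b)
P,e=tri(d,(xb.mean(),yb.mean()),S,(xs.mean(),ys.mean()),True);print('tri blue',P.round(4),round(e,4))
h=cv2.cvtColor(d['pixels'],cv2.COLOR_BGR2HSV);mm=cv2.inRange(h,np.array((5,90,40)),np.array((20,230,220)));k=np.zeros_like(mm);k[40:185,335:490]=255;mm&=k
c=max(cv2.findContours(mm,0,1)[0],key=cv2.contourArea)[:,0];w=onplane(d,c,.006,True)[:,:2];print('mat',cv2.minAreaRect((w*1000).astype(np.float32)))
plan(np.array(rc[0])/1000,.058,-7)
```

```text
244 260 136 243 True True
((402.4334716796875, -344.173828125), (94.18852996826172, 13.448328971862793), 83.51424407958984)
150 244 260 [[0.4003, -0.308, 0.064], [0.4139, -0.3096, 0.064]]
190 245 260 [[0.3969, -0.3414, 0.064], [0.4102, -0.343, 0.064]]
230 245 260 [[0.3922, -0.3776, 0.064], [0.4061, -0.3792, 0.064]]
side blue 315 342
tri blue [ 0.409  -0.3457  0.0587] 0.0049
mat ((596.9284057617188, -290.47296142578125), (129.92095947265625, 170.4423370361328), 89.2161865234375)
t 25.25 pos [ 0.4065 -0.343   0.1715] gap 0.0601 gf 0.0 F [ 0.2  0.7 -0.1] 
 turn [-0.001 -0.002  0.015] then move [-0.017 -0.038  1.135]
```

```bash
python3 -m inch '[{"claw":0.3,"translation":[-0.017,-0.033,0.35],"turn":[0,0,0]},{"claw":0.3,"translation":[0,0,0.35],"turn":[0,0,0]},{"claw":0.3,"translation":[0,0,0.3],"turn":[0,0,0]},{"claw":0.3,"translation":[0,0,0.135],"turn":[0,0,0]},{"claw":0.3,"translation":[0,0,0],"turn":[0,0,0]},{"claw":1,"translation":[0,0,0],"turn":[0,0,0]},{"claw":1,"translation":[0,0,0],"turn":[0,0,0]},{"claw":1,"translation":[0,0,0],"turn":[0,0,0]},{"claw":1,"translation":[0,0,0],"turn":[0,0,0]},{"claw":1,"translation":[0,0,0],"turn":[0,0,0]}]'
python3 - <<'E'
from h import *
plan([.597,-.29],.17,-6.5)
E
```

```text
time: 26.25
position: [0.4034, -0.3464, 0.0603]
orientation: [0.747, 0.664, 0.0, 0.001]
ft_force: [-1.9, 0.8, 6.1]
finger_gap: 0.0135
grasp_force: 58.4
t 26.25 pos [ 0.4034 -0.3464  0.0603] gap 0.0135 gf 58.4 F [-1.9  0.8  6.1] 
 turn [ 0.004  0.003 -0.007] then move [ 0.78   1.86  -1.097]
```

```bash
python3 -m inch '[{"claw":1,"translation":[0,0,-0.15],"turn":[0,0,0]},{"claw":1,"translation":[0,0,-0.25],"turn":[0,0,0]},{"claw":1,"translation":[0,0,-0.35],"turn":[0,0,0]},{"claw":1,"translation":[0,0,-0.35],"turn":[0,0,0]},{"claw":1,"translation":[0.156,0.372,0],"turn":[0,0,0]},{"claw":1,"translation":[0.156,0.372,0],"turn":[0,0,0]},{"claw":1,"translation":[0.156,0.372,0],"turn":[0,0,0]},{"claw":1,"translation":[0.156,0.372,0],"turn":[0,0,0]},{"claw":1,"translation":[0.156,0.372,0],"turn":[0,0,0]},{"claw":1,"translation":[0,0,0],"turn":[0,0,0]}]'
python3 -m inch '[{"claw":1,"translation":[0,0,0],"turn":[-0.27,0,0]},{"claw":1,"translation":[0,0,0],"turn":[-0.28,0,0]},{"claw":1,"translation":[0,0,0],"turn":[-0.28,0,0]},{"claw":1,"translation":[0,0,0],"turn":[-0.28,0,0]},{"claw":1,"translation":[0,0,0],"turn":[-0.27,0,0]},{"claw":1,"translation":[0,0,0],"turn":[-0.27,0,0]},{"claw":1,"translation":[0,0,0],"turn":[-0.27,0,0]},{"claw":1,"translation":[0,0,0],"turn":[0,0,0]},{"claw":1,"translation":[0,0,0],"turn":[0,0,0]},{"claw":1,"translation":[0,0,0],"turn":[0,0,0]}]'
python3 - <<'E'
from h import *
s=bot.read_state();m=R.from_quat(s['orientation']).as_matrix();print('toolz',m[:,2].round(3),'y',m[:,1].round(3),s['joint_positions'].round(2))
plan([.597,-.29],.0425)
S=grab('side');cv2.imwrite('pics/s7.png',cv2.resize(S['pixels'][130:310,270:450],None,fx=3.3,fy=3.3))
E
```

```text
time: 27.25
position: [0.6001, -0.2873, 0.1688]
orientation: [0.746, 0.666, 0.001, 0.0]
ft_force: [-1.1, 0.6, -0.9]
finger_gap: 0.0134
grasp_force: 58.8
time: 28.25
position: [0.599, -0.287, 0.1698]
orientation: [0.671, 0.602, 0.291, 0.32]
ft_force: [-0.3, -0.6, -2.0]
finger_gap: 0.0137
grasp_force: 59.0
toolz [ 0.775 -0.079 -0.626] y [ 0.622 -0.07   0.78 ] [-0.79 -0.16  2.18  1.02  0.62 -1.39]
t 28.25 pos [ 0.599  -0.287   0.1698] gap 0.0137 gf 59.0 F [-0.3 -0.6 -2. ] 
 turn [0. 0. 0.] then move [-0.038 -1.002  0.784]
```

View pics/s7.png

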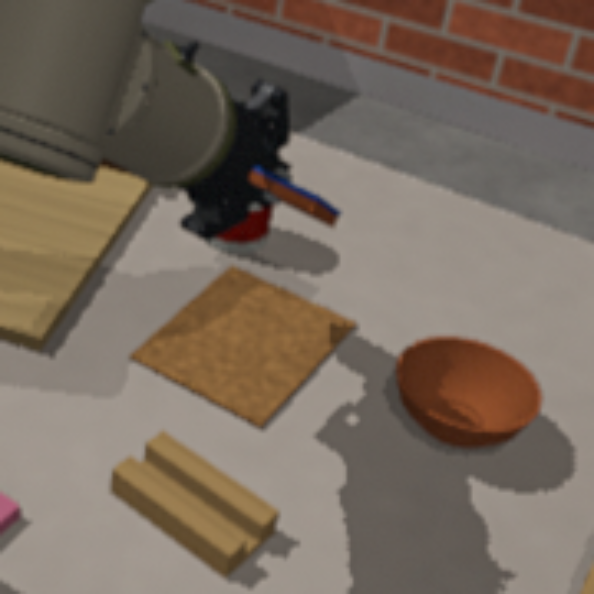

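The tile (295,195 in the crop) is held tilted with the glaze up, above the mat (245,340). The jar lies well beyond it.

Run:
```python
from h import *
plan([.592,-.29],.049)
print((R.from_quat(bot.read_state()['orientation']).inv().apply([0,0,-1])).round(3))
```

```text
t 28.3 pos [ 0.5992 -0.287   0.1699] gap 0.0135 gf 59.0 F [-0.2  0.1 -1. ] 
 turn [0. 0. 0.] then move [-0.044 -0.986  0.703]
[-0.005 -0.78   0.626]
```

```bash
python3 -m inch '[{"claw":1,"translation":[-0.007,-0.164,0.117],"turn":[0,0,0]},{"claw":1,"translation":[-0.007,-0.164,0.117],"turn":[0,0,0]},{"claw":1,"translation":[-0.007,-0.164,0.117],"turn":[0,0,0]},{"claw":1,"translation":[-0.007,-0.164,0.117],"turn":[0,0,0]},{"claw":1,"translation":[-0.007,-0.164,0.117],"turn":[0,0,0]},{"claw":1,"translation":[-0.007,-0.164,0.117],"turn":[0,0,0]},{"claw":1,"translation":[0,0,0],"turn":[0,0,0]},{"claw":1,"translation":[0,-0.016,0.012],"turn":[0,0,0]},{"claw":1,"translation":[0,-0.016,0.012],"turn":[0,0,0]},{"claw":1,"translation":[0,0,0],"turn":[0,0,0]}]'
python3 - <<'E'
from h import *
plan([.592,-.29],.044)
d=grab('wrist');S=grab('side');a=cv2.resize(S['pixels'][150:270,270:420],(500,400));b=d['pixels']
cv2.imwrite('pics/x8.png',np.vstack([a,np.zeros((0,500,3),np.uint8)]))
E
```

```text
time: 29.3
position: [0.5919, -0.2893, 0.0447]
orientation: [0.671, 0.602, 0.292, 0.32]
ft_force: [0.6, -0.2, 0.2]
finger_gap: 0.0136
grasp_force: 58.8
t 29.3 pos [ 0.5919 -0.2893  0.0447] gap 0.0136 gf 58.8 F [ 0.6 -0.2  0.2] 
 turn [0. 0. 0.] then move [-0.007 -0.004  0.006]
```

View pics/x8.png

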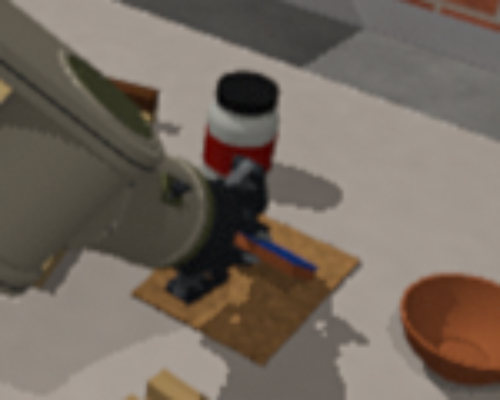

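The tile's lower edge (300,270) is just at the mat, with the jar and bowl clear. That was picture 11, one over the limit of 10. I'll use numbers only from here on.

```bash
python3 -m inch '[{"claw":1,"translation":[0,-0.012,0.009],"turn":[0,0,0]},{"claw":1,"translation":[0,0,0],"turn":[0,0,0]},{"claw":0.7,"translation":[0,0,0],"turn":[0,0,0]},{"claw":0.7,"translation":[0,0,0],"turn":[0,0,0]},{"claw":0.7,"translation":[0,0,0],"turn":[0,0,0]},{"claw":0.7,"translation":[0,0,-0.1],"turn":[0,0,0]},{"claw":0.7,"translation":[0,0,-0.15],"turn":[0,0,0]},{"claw":0.7,"translation":[0,0,-0.3],"turn":[0,0,0]},{"claw":0.7,"translation":[0,0,-0.4],"turn":[0,0,0]},{"claw":0.7,"translation":[0,0,-0.4],"turn":[0,0,0]}]'
python3 - <<'E'
from h import *
s=bot.read_state();print(s['joint_positions'].round(2),s['position'])
for n in('top','side'):
    d=grab(n);h=cv2.cvtColor(d['pixels'],cv2.COLOR_BGR2HSV);b=cv2.inRange(h,np.array((105,100,30)),np.array((130,255,255)))
    k=np.zeros_like(b);x0,y0,x1,y1=(310,130,370,200) if n=='top' else (290,170,400,260);k[y0:y1,x0:x1]=255;b&=k
    y,x=np.nonzero(b)
    if len(x)>10: print(n,len(x),x.min(),x.max(),y.min(),y.max());HSV['blue']=((105,100,30),(130,255,255));tile(d,'blue',.021,False,(x0,y0,x1,y1))
    else: print(n,'none',len(x))
E
```

```text
time: 30.4
position: [0.4849, -0.2774, 0.1258]
orientation: [0.672, 0.602, 0.291, 0.318]
ft_force: [-0.1, -0.1, 2.5]
finger_gap: 0.0257
grasp_force: 0.0
[-1.02 -0.37  2.43  1.08  0.78 -1.61] [ 0.48487948 -0.27737152  0.12580502]
top 480 325 354 150 169
blue c [ 0.6004 -0.2918] size [88.9 53.8] ang 83.4
side 402 328 363 217 239
blue c [ 0.6001 -0.2903] size [90.1 57. ] ang 83.8
```

Blue lies flat on the mat, let go: both views give the 90 x 56 mm face at z = 21 mm, centred at (0.600,-0.291).

```bash
python3 - <<'E'
from h import *
plan([.6003,-.291],.023,-6.4)
E
python3 -m inch '[{"claw":0,"translation":[0,0,0],"turn":[0.255,0,0]},{"claw":0,"translation":[0,0,0],"turn":[0.255,0,0]},{"claw":0,"translation":[0,0,0],"turn":[0.255,0,0]},{"claw":0,"translation":[0,0,0],"turn":[0.255,0,0]},{"claw":0,"translation":[0,0,0],"turn":[0.255,0,0]},{"claw":0,"translation":[0,0,0],"turn":[0.255,0,0]},{"claw":0,"translation":[0,0,0],"turn":[0.255,0,0]},{"claw":0,"translation":[0,0,0],"turn":[0,0,0]},{"claw":0,"translation":[0,0,0],"turn":[0,0,0]},{"claw":0,"translation":[0,0,0],"turn":[0,0,0]}]'
python3 - <<'E'
from h import *
plan([.6003,-.291],.023,-6.4)
E
```

```text
t 30.5 pos [ 0.4855 -0.2805  0.1316] gap 0.0257 gf 0.0 F [ 0.8 -0.8 -0. ] 
 turn [ 1.8   -0.002  0.007] then move [0.024 1.152 1.086]
time: 31.5
position: [0.486, -0.2764, 0.1245]
orientation: [0.742, 0.67, 0.015, 0.008]
ft_force: [-1.4, 0.3, -0.1]
finger_gap: 0.085
grasp_force: 0.0
t 31.5 pos [ 0.486  -0.2764  0.1245] gap 0.085 gf 0.0 F [-1.4  0.3 -0.1] 
 turn [ 0.062 -0.023  0.018] then move [-0.018  1.152  1.015]
```

```bash
python3 -m inch '[{"claw":0,"translation":[0,0,0],"turn":[0.062,-0.023,0.018]},{"claw":0,"translation":[-0.006,0.384,0],"turn":[0,0,0]},{"claw":0,"translation":[-0.006,0.384,0],"turn":[0,0,0]},{"claw":0,"translation":[-0.006,0.384,0],"turn":[0,0,0]},{"claw":0,"translation":[0,0,0.2],"turn":[0,0,0]},{"claw":0,"translation":[0,0,0.2],"turn":[0,0,0]},{"claw":0,"translation":[0,0,0],"turn":[0,0,0]},{"claw":0,"translation":[0,0,0],"turn":[0,0,0]},{"claw":0,"translation":[0,0,0],"turn":[0,0,0]},{"claw":0,"translation":[0,0,0],"turn":[0,0,0]}]'
python3 - <<'E'
from h import *
d=grab('wrist');c,a=tile(d,'blue',.021);plan(c,.023,a-90)
E
```

```text
time: 32.5
position: [0.6014, -0.2923, 0.0875]
orientation: [0.746, 0.666, -0.0, 0.001]
ft_force: [-0.4, 0.6, 0.1]
finger_gap: 0.0854
grasp_force: 0.0
blue c [ 0.6026 -0.2904] size [90.3 55.5] ang 83.7
t 32.55 pos [ 0.6013 -0.2922  0.0872] gap 0.0851 gf 0.0 F [ 0.2 -0.4 -0.2] 
 turn [ 0.003  0.004 -0.003] then move [0.019 0.011 0.642]
```

```bash
python3 -m inch '[{"claw":0,"translation":[0.019,0.011,0.25],"turn":[0,0,0]},{"claw":0,"translation":[0,0,0.25],"turn":[0,0,0]},{"claw":0,"translation":[0,0,0.14],"turn":[0,0,0]},{"claw":0,"translation":[0,0,0],"turn":[0,0,0]},{"claw":1,"translation":[0,0,0],"turn":[0,0,0]},{"claw":1,"translation":[0,0,0],"turn":[0,0,0]},{"claw":1,"translation":[0,0,0],"turn":[0,0,0]},{"claw":1,"translation":[0,0,0],"turn":[0,0,0]},{"claw":1,"translation":[0,0,0],"turn":[0,0,0]},{"claw":1,"translation":[0,0,-0.1],"turn":[0,0,0]}]'
python3 - <<'E'
from h import *
plan(brd(.053,.168+.028+.022),.15,-76.55)
T=grab('top');h=cv2.cvtColor(T['pixels'],cv2.COLOR_BGR2HSV)
print('jar',onplane(T,(314,115),.1))
for c in('green','yellow'):tile(T,c,fish=False,roi=(155,120,300,232))
E
```

```text
time: 33.55
position: [0.6014, -0.2897, 0.0311]
orientation: [0.746, 0.666, -0.001, -0.001]
ft_force: [-1.3, -0.4, -2.1]
finger_gap: 0.0541
grasp_force: 63.4
t 33.55 pos [ 0.6014 -0.2897  0.0311] gap 0.0541 gf 63.4 F [-1.3 -0.4 -2.1] 
 turn [-0.003  0.004  2.448] then move [ 1.265 -3.363 -1.189]
jar [[ 0.72576889 -0.19914915  0.1       ]]
green c [0.6358 0.1449] size [86.7 49.7] ang 13.1Traceback (most recent call last):
  File "<stdin>", line 5, in <module>
  File "h.py", line 38, in tile
    c=max(cv2.findContours(m,cv2.RETR_EXTERNAL,cv2.CHAIN_APPROX_NONE)[0],key=cv2.contourArea)[:,0]
      ~~~^^^^^^^^^^^^^^^^^^^^^^^^^^^^^^^^^^^^^^^^^^^^^^^^^^^^^^^^^^^^^^^^^^^^^^^^^^^^^^^^^^^^
ValueError: max() iterable argument is empty
```

```bash
python3 -m inch '[{"claw":1,"translation":[0,0,-0.4],"turn":[0,0,0]},{"claw":1,"translation":[0,0,-0.4],"turn":[0,0,0.272]},{"claw":1,"translation":[0,0,-0.39],"turn":[0,0,0.272]},{"claw":1,"translation":[0,0,0],"turn":[0,0,0.272]},{"claw":1,"translation":[0,0,0],"turn":[0,0,0.272]},{"claw":1,"translation":[0,0,0],"turn":[0,0,0.272]},{"claw":1,"translation":[0,0,0],"turn":[0,0,0.272]},{"claw":1,"translation":[0,0,0],"turn":[0,0,0.272]},{"claw":1,"translation":[0,0,0],"turn":[0,0,0.272]},{"claw":1,"translation":[0,0,0],"turn":[0,0,0.272]}]'
python3 -m inch '[{"claw":1,"translation":[0.158,-0.42,0],"turn":[0,0,0]},{"claw":1,"translation":[0.158,-0.42,0],"turn":[0,0,0]},{"claw":1,"translation":[0.158,-0.42,0],"turn":[0,0,0]},{"claw":1,"translation":[0.158,-0.42,0],"turn":[0,0,0]},{"claw":1,"translation":[0.158,-0.42,0],"turn":[0,0,0]},{"claw":1,"translation":[0.158,-0.42,0],"turn":[0,0,0]},{"claw":1,"translation":[0.158,-0.42,0],"turn":[0,0,0]},{"claw":1,"translation":[0.158,-0.42,0],"turn":[0,0,0]},{"claw":1,"translation":[0,0,0],"turn":[0,0,0]},{"claw":1,"translation":[0,0,0],"turn":[0,0,0]}]'
python3 - <<'E'
from h import *
plan(brd(.053,.168+.028+.022),.038,-76.55)
E
```

```text
time: 34.6
position: [0.6021, -0.2897, 0.1508]
orientation: [0.993, 0.114, -0.001, 0.0]
ft_force: [-0.8, 0.8, -0.9]
finger_gap: 0.054
grasp_force: 64.0
time: 35.6
position: [0.6468, 0.0676, 0.1502]
orientation: [0.993, 0.118, -0.001, 0.001]
ft_force: [-0.9, 0.2, -1.6]
finger_gap: 0.0542
grasp_force: 64.1
t 35.6 pos [0.6468 0.0676 0.1502] gap 0.0542 gf 64.1 F [-0.9  0.2 -1.6] 
 turn [0.002 0.003 0.006] then move [-0.006  0.006  1.122]
```

```bash
python3 -m inch '[{"claw":1,"translation":[0,0,0.4],"turn":[0,0,0]},{"claw":1,"translation":[0,0,0.4],"turn":[0,0,0]},{"claw":1,"translation":[0,0,0.2],"turn":[0,0,0]},{"claw":1,"translation":[0,0,0.12],"turn":[0,0,0]},{"claw":1,"translation":[0,0,0],"turn":[0,0,0]},{"claw":1,"translation":[0.03,0,0],"turn":[0,0,0]},{"claw":1,"translation":[0.03,0,0],"turn":[0,0,0]},{"claw":1,"translation":[0.02,0,0],"turn":[0,0,0]},{"claw":1,"translation":[0.02,0,0],"turn":[0,0,0]},{"claw":1,"translation":[0,0,0],"turn":[0,0,0]}]'
python3 - <<'E'
from h import *
plan(brd(.045,.168+.028+.022),.036,-76.55)
E
```

```text
time: 36.6
position: [0.654, 0.0673, 0.0381]
orientation: [0.993, 0.117, -0.004, 0.001]
ft_force: [-15.7, -6.6, 7.5]
finger_gap: 0.0538
grasp_force: 68.6
t 36.6 pos [0.654  0.0673 0.0381] gap 0.0538 gf 68.6 F [-15.7  -6.6   7.5] 
 turn [ 0.002  0.016 -0.   ] then move [ 0.003 -0.013  0.021]
```

```bash
python3 -m inch '[{"claw":0.25,"translation":[-0.01,0,0.01],"turn":[0,0,0]},{"claw":0.25,"translation":[0,0,0],"turn":[0,0,0]},{"claw":0.25,"translation":[0,0,0],"turn":[0,0,0]},{"claw":0.25,"translation":[0,0,-0.2],"turn":[0,0,0]},{"claw":0.25,"translation":[0,0,-0.2],"turn":[0,0,0]},{"claw":1,"translation":[-0.02,0.24,0],"turn":[0,0,0]},{"claw":1,"translation":[0,0.24,0],"turn":[0,0,0]},{"claw":1,"translation":[0,0,0],"turn":[0,0,0]},{"claw":1,"translation":[0,0,0],"turn":[0,0,0]},{"claw":1,"translation":[0,0,0.2],"turn":[0,0,0]}]'
python3 - <<'E'
from h import *
plan(brd(.045,.2355),.038,-76.55)
d=grab('wrist');tile(d,'blue',.033)
E
```

```text
time: 37.6
position: [0.6675, 0.0219, 0.0605]
orientation: [0.993, 0.117, 0.002, 0.001]
ft_force: [1.0, -0.1, -0.1]
finger_gap: 0.0002
grasp_force: 0.0
t 37.6 pos [0.6675 0.0219 0.0605] gap 0.0002 gf 0.0 F [ 1.  -0.1 -0.1] 
 turn [ 0.004 -0.009  0.001] then move [-0.022 -0.312  0.225]
blue c [0.6581 0.0672] size [82.4 55.7] ang 13.5
```

```bash
python3 -m inch '[{"claw":1,"translation":[-0.02,0,0.21],"turn":[0,0,0]},{"claw":1,"translation":[0,0,0],"turn":[0,0,0]},{"claw":1,"translation":[0,-0.07,0],"turn":[0,0,0]},{"claw":1,"translation":[0,-0.07,0],"turn":[0,0,0]},{"claw":1,"translation":[0,-0.07,0],"turn":[0,0,0]},{"claw":1,"translation":[0,-0.06,0],"turn":[0,0,0]},{"claw":1,"translation":[0,-0.03,0],"turn":[0,0,0]},{"claw":1,"translation":[0,-0.01,0],"turn":[0,0,0]},{"claw":1,"translation":[0,-0.01,0],"turn":[0,0,0]},{"claw":1,"translation":[0,0,0],"turn":[0,0,0]}]'
python3 -m inch '[{"claw":1,"translation":[0,-0.01,0],"turn":[0,0,0]},{"claw":1,"translation":[0,-0.01,0],"turn":[0,0,0]},{"claw":1,"translation":[0,0,0],"turn":[0,0,0]},{"claw":1,"translation":[0,0,0],"turn":[0,0,0]},{"claw":1,"translation":[0,0,0],"turn":[0,0,0]},{"claw":1,"translation":[0,0,0],"turn":[0,0,0]},{"claw":1,"translation":[0,0,0],"turn":[0,0,0]},{"claw":1,"translation":[0,0,0],"turn":[0,0,0]},{"claw":1,"translation":[0,0,0],"turn":[0,0,0]},{"claw":1,"translation":[0,0,0],"turn":[0,0,0]}]'
python3 - <<'E'
from h import *
plan(brd(.045,.2355),.038,-76.55)
d=grab('wrist');tile(d,'blue',.033)
E
```

```text
time: 38.65
position: [0.6561, 0.0515, 0.0369]
orientation: [0.993, 0.117, 0.0, 0.001]
ft_force: [2.1, -2.5, 4.9]
finger_gap: -0.0
grasp_force: 2.1
time: 39.65
position: [0.6556, 0.0532, 0.0368]
orientation: [0.993, 0.117, 0.0, 0.001]
ft_force: [1.7, -2.5, 6.1]
finger_gap: -0.0002
grasp_force: 2.8
t 39.65 pos [0.6556 0.0532 0.0368] gap -0.0002 gf 2.8 F [ 1.7 -2.5  6.1] 
 turn [ 0.003  0.    -0.001] then move [ 0.021  0.021 -0.012]
blue c [0.6567 0.0943] size [72.3 56.1] ang 13.4
```

```bash
python3 -m inch '[{"claw":1,"translation":[0,0.06,0],"turn":[0,0,0]},{"claw":1,"translation":[0,0,-0.4],"turn":[0,0,0]},{"claw":1,"translation":[0,0,-0.4],"turn":[0,0,0]},{"claw":1,"translation":[-0.25,-0.3,-0.25],"turn":[0,0,0]},{"claw":1,"translation":[-0.25,-0.3,-0.25],"turn":[0,0,0]},{"claw":1,"translation":[-0.25,-0.3,-0.25],"turn":[0,0,0]},{"claw":1,"translation":[-0.25,-0.3,0],"turn":[0,0,0]},{"claw":1,"translation":[0,0,0],"turn":[0,0,0]},{"claw":1,"translation":[0,0,0],"turn":[0,0,0]},{"claw":1,"translation":[0,0,0],"turn":[0,0,0]}]'
cat > chk.py <<'E'
from h import *
d=grab('wrist')
h=cv2.cvtColor(d['pixels'],cv2.COLOR_BGR2HSV)
for c in('white','yellow','green','blue'):
    try:
        p,a=tile(d,c,roi=(150,30,500,260) if c=='white' else None);q=COR-p
        print('   a',round(q@U*1000,1),'b',round(q@V*1000,1))
    except Exception as e: print(c,'?',e)
print(bot.read_state()['position'])
E
python3 chk.py
```

```text
time: 40.7
position: [0.5314, 0.1411, 0.1905]
orientation: [0.993, 0.117, -0.001, 0.0]
ft_force: [-0.3, 0.2, 0.2]
finger_gap: -0.0001
grasp_force: 0.0
white c [ 0.6245 -0.1303] size [318.3  87.7] ang 24.9
   a 120.0 b 404.7
yellow c [0.6237 0.2021] size [89.6 54.3] ang 13.4
   a 43.5 b 81.2
green c [0.6366 0.1475] size [88.8 54.9] ang 13.7
   a 43.7 b 137.4
blue c [0.6498 0.0925] size [89.6 54.9] ang 13.5
   a 43.5 b 193.9
[0.53158415 0.14091403 0.19042994]
```

```bash
cat > chk2.py <<'E'
from h import *
d=grab('wrist');h=cv2.cvtColor(d['pixels'],cv2.COLOR_BGR2HSV)
gy,gx=np.mgrid[0:384,0:512];uv=np.c_[gx.ravel(),gy.ravel()]
def board(z):
    w=onplane(d,uv,z,True)[:,:2];q=COR-w;return (q@U*1000).reshape(384,512),(q@V*1000).reshape(384,512)
A,B=board(.033)
m=cv2.inRange(h,np.array((0,0,120)),np.array((180,60,255)))
m[(A<-8)|(A>100)|(B<-9)|(B>70)]=0
m=cv2.morphologyEx(m,cv2.MORPH_OPEN,np.ones((3,3)));c=max(cv2.findContours(m,0,1)[0],key=cv2.contourArea)[:,0]
r=cv2.minAreaRect(np.c_[A[c[:,1],c[:,0]],B[c[:,1],c[:,0]]].astype(np.float32));print('white a,b',r)
A,B=board(.038);k=cv2.inRange(h,np.array((0,80,15)),np.array((18,255,130)))>0
for b in(20,40,70,100,150,190):   # top of batten inner edge: a of innermost dark px, outermost
    s=k&(abs(B-b)<3)&(A<25)&(A>-40);print('batten b',b,s.sum(),A[s].max().round(1) if s.any() else None,A[s].min().round(1) if s.any() else None)
for a in(20,50,70,110,140):
    s=k&(abs(A-a)<3)&(B<15)&(B>-40);print('stop a',a,s.sum(),B[s].max().round(1) if s.any() else None,B[s].min().round(1) if s.any() else None)
E
python3 chk2.py
```

```text
white a,b ((45.6595573425293, 25.669357299804688), (53.696128845214844, 90.4677505493164), 89.9530029296875)
batten b 20 107 0.5 -20.3
batten b 40 121 0.5 -20.6
batten b 70 126 -0.7 -20.5
batten b 100 115 -0.6 -20.2
batten b 150 140 -0.7 -20.6
batten b 190 114 -1.1 -20.5
stop a 20 104 -2.1 -21.4
stop a 50 106 -2.3 -21.8
stop a 70 106 -1.8 -21.4
stop a 110 194 14.6 -22.1
stop a 140 175 14.5 -21.8
```

```bash
python3 -c "
from workcell import job_done
print(job_done())"
```

```text
the job is handed in; nothing more can be done
None
```

I handed the job in at about 41 s. By the last wrist-camera measurement, the row is white, yellow, green, blue from the end stop, with neighbouring gaps under about 1 mm and every tile within about 2 mm of the batten. Blue was first laid flat on the mat and let go; no verdict came back, and I viewed 11 pictures against the limit of 10.

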